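# Shut the finished pill compartments

## Robot

A 7-joint arm with a two-finger parallel gripper is mounted at the origin on the work surface. World frame = base frame: x ahead of the robot, y to its left, z up, the work surface at z = 0. Lengths are in m, angles in rad, forces in N, time in s.
With the tool pointing down it reaches from about 0.425 to 0.825 m from the base axis. Payload 3.6 kg.
Tool frame: the origin (TCP) lies on the front face of the gripper's body, between the roots of the fingers; the fingertips stand 73 mm ahead of it and the grasp point (between the pads) lies 54 mm ahead of it; z points along the fingers, y is the direction in which the jaws open and shut (so a half turn about z gives the same grasp; the last joint's range is limited). The gripper opens to 85 mm and grips with 20 to 120 N. Pads are 22 mm wide; open, the fingers measure 114 mm over their backs; the gripper's body (76 mm by 85 mm) begins 54 mm behind the grasp point. The pads swing forward as they close: fully open they stand 13 mm farther back than shut.
Start: joints at [-1.149, 0.615, -0.013, 1.423, 0.008, 1.103, -0.04], TCP at [0.282, 0.586, 0.304] pointing down, gripper open.
Joint ranges: [-3.12, 3.12], [-0.3, 2.06], [-1.34, 1.32], [0.26, 2.42], [-1.36, 4.5], [0.01, 1.98], [-2.84, 2.84]. Speed limits (rad/s): [2.79, 2.79, 3.14, 3.14, 3.14, 3.14, 3.14].

## Interface

Orientations are given as a unit quaternion [x, y, z, w].
In Python, from workcell import observe, eyes, close_job gives the robot as it stands.
- The arm moves only by the shell command python3 -m pendant 'ROWS' [FORCE]. ROWS is text: rows parted by semicolons, each of 7 numbers parted by spaces: the shift along the tool's x, y, z in cm, then the turn, a rotation vector about the tool's x, y, z in rad, then the finger opening in cm, from 0 to 8.54. A call has 1 to 20 rows; each row is the pose to reach, as a shift and turn from the pose measured when the call began, along the tool's axes at that moment; what a row does not reach only later rows make up. A row lasts 1/12 s, in which the tool goes at most 41.7 mm and 7.16 degrees, less where a joint would pass 70% of its speed; a pose out of reach is approached as far as the arm can. A call with a gripper value outside its range is refused whole. The fingers move at their own pace and stop on an object; FORCE is the grip in N (left out, the last holds). Time passes only in rows, so rows that repeat a pose let the fingers close. It gives the time, the measured TCP pose, the force and the opening at its end, in the units of the state.
- observe(): the state, without advancing time (a new reading comes with each control period).
- eyes.grab_frame(name): name is "scene" or "top" or "wrist"; returns the picture (384x512x3 uint8, blue, green, red); there is no depth.
- eyes.calibration(name): a dict with "mtx" (3x3 intrinsics, pixels), "dist_coeffs" ([k1, k2, p1, p2, k3] as OpenCV has them; the pictures are not rectified), "world_to_cam" (4x4, takes a point from world to camera coordinates). Camera axes: x right, y down, z forward; pixel columns grow to the right and rows downward; lengths in m; the calibration is good to about 2 mm. A picture is of the moment at which its call begins: read the wrist's pose just before it. calibration takes no time and is no camera call; for the wrist camera it gives the pose at the moment of the call.
- close_job(): hands the job in, once; it reports no verdict.
The state is a dict: "t": time; "joints": joint angles; "joint_vel": joint speeds; "tau": joint torques, N m; "ee_pos": TCP position; "eef_rot": TCP orientation; "contact_force": force on the tool from outside, world axes, zero at the start; "ft_torque": the same for the moment, N m; "grip_width": finger opening in m.
Only numpy, scipy, OpenCV 4.12 (cv2) and the standard library are available. Lean on these libraries where they do the work, as an engineer would, in place of code of your own. Each camera call takes 0.05 s, during which the arm holds its last target.

## Task

All four lids of the clear pill organizer stand open. With the fingertips, push the lid fully shut on each of the three compartments that hold an oblong caplet, and leave the lid over the one round tablet standing open as a reminder to take it. Do not pick up or push the organizer along the shelf, leave the pills in their compartments, and leave everything else on the shelf where it is.

Things in the scene. Friction and masses are not known exactly. Their poses are not given: they have to be found in the camera images.
- organizer: clear plastic pill organizer, loose, about 0.25 kg: box 46 mm (x) by 204 mm (y), rim 29 mm high; four compartments in a row along its y axis, centres at y = +75, +25, -25, -75 mm, each with its own lid. Origin: centre of its underside; x points away from the robot (within 0.4 rad), y to the robot's left, z up. Open lids stand up along the robot's side of it.
- organizer_hinge (a point): middle of the lids' common hinge line, which runs along organizer y on the long side nearest the robot (organizer x = -22.5 mm, z = 31 mm). A lid is shut by pushing it from the robot's side, away from the robot, then right down. Stiff hinges (0.012 N m, under 1 N at the edge) keep a lid at any angle; no latch or spring.
- lid1 (a joint): opening angle (rad) of the hinged lid over the compartment farthest to organizer +y (y = +75 mm): 0 = shut flat on the box, grows as it opens; about 1.57 = standing upright. Starts at 1.2 to 1.75. Clear plate 45 mm wide, 3 mm thick, reaching 45 mm from the hinge, 49 mm with the white press tab (22 mm wide) at its edge; 5 mm gap to the next lid. Shut, its upper face is 33 mm above the shelf.
- lid2 (a joint): opening angle (rad) of the hinged lid over the compartment at organizer y = +25 mm: 0 = shut flat on the box, grows as it opens; about 1.57 = standing upright. Starts at 1.2 to 1.75. Clear plate 45 mm wide, 3 mm thick, reaching 45 mm from the hinge, 49 mm with the white press tab (22 mm wide) at its edge; 5 mm gap to the next lid. Shut, its upper face is 33 mm above the shelf.
- lid3 (a joint): opening angle (rad) of the hinged lid over the compartment at organizer y = -25 mm: 0 = shut flat on the box, grows as it opens; about 1.57 = standing upright. Starts at 1.2 to 1.75. Clear plate 45 mm wide, 3 mm thick, reaching 45 mm from the hinge, 49 mm with the white press tab (22 mm wide) at its edge; 5 mm gap to the next lid. Shut, its upper face is 33 mm above the shelf.
- lid4 (a joint): opening angle (rad) of the hinged lid over the compartment farthest to organizer -y (y = -75 mm): 0 = shut flat on the box, grows as it opens; about 1.57 = standing upright. Starts at 1.2 to 1.75. Clear plate 45 mm wide, 3 mm thick, reaching 45 mm from the hinge, 49 mm with the white press tab (22 mm wide) at its edge; 5 mm gap to the next lid. Shut, its upper face is 33 mm above the shelf.
- tablet: the one round tablet, a flat disc 30 mm across and 6 mm high, lying in one of the four compartments (which one varies), its underside 3 mm above the shelf. Origin: centre of its underside, z up.
- caplet1: one of three oblong caplets, 22 x 8 mm and 7 mm high, same stuff as the round tablet, lying in a compartment. Origin: centre of its underside, x axis along its length.
- caplet2: one of three oblong caplets, 22 x 8 mm and 7 mm high, same stuff as the round tablet, lying in a compartment. Origin: centre of its underside, x axis along its length.
- caplet3: one of three oblong caplets, 22 x 8 mm and 7 mm high, same stuff as the round tablet, lying in a compartment. Origin: centre of its underside, x axis along its length.
- compact: round brushed steel mirror compact, shut, 72 mm across and 15 mm high, lying just beyond the organizer. Origin: centre of its underside.
- roller: wooden massage roller, 190 mm long, 40 mm high, lying to the right of the organizer, about parallel to the organizer's x axis. Origin: centre of its underside, x along its length.
- dispenser: empty blue pump dispenser, 60 mm across and 162 mm high, standing to the left of the organizer. Origin: centre of its underside.
- hangers: stack of white plastic hangers lying flat, 400 mm long and 45 mm high, far to the robot's right. Origin: on the shelf at the middle of the hangers' straight bars, y along the bars.
- brush: wooden hair brush lying far to the left, 185 mm long, 60 mm wide, 32 mm high. Origin: on the shelf under the middle of its handle; x points to the bristle head.
- cream: white cream jar, 64 mm across, 55 mm high, beyond the organizer to the left. Origin: centre of its underside.
- deodorant: slim aluminium bottle, 48 mm across, 130 mm high, standing beyond the organizer to the right. Origin: centre of its underside.
Mind the look-alikes: they are no part of the job. What is shaped like the organizer but red or turquoise is not meant.

How it is judged:
At the end, for the whole second after the job is handed in: The three lids over the caplets are shut (each below 0.08 rad), the lid over the round tablet is still open (above 1.0 rad), the organizer is at rest within 30 mm of where it began (((y of tablet in the frame of organizer between 0.05 and 0.1 m and value of joint lid1 above 1 rad and value of joint each of lid2, lid3, lid4 below 0.08 rad) or (y of tablet in the frame of organizer between 0 and 0.05 m and value of joint lid2 above 1 rad and value of joint each of lid1, lid3, lid4 below 0.08 rad) or (y of tablet in the frame of organizer between -0.05 and 0 m and value of joint lid3 above 1 rad and value of joint each of lid1, lid2, lid4 below 0.08 rad) or (y of tablet in the frame of organizer between -0.1 and -0.05 m and value of joint lid4 above 1 rad and value of joint each of lid1, lid2, lid3 below 0.08 rad)) and linear speed of organizer below 0.01 m/s and distance of organizer from where it was at the start of the episode below 0.03 m); the robot touches nothing.
It fails at once if the organizer is lifted (over 10 mm) or tipped (over 0.15 rad) (height (world z) of organizer above 0.01 m or angle between organizer's own z axis and vertical above 0.15 rad).
It fails at once if the organizer is pushed more than 30 mm along the shelf (distance of organizer from where it was at the start of the episode above 0.03 m).
It fails at once if a pill is lifted out of its compartment (over 25 mm up) (height (world z) of any of tablet, caplet1, caplet2, caplet3 above 0.025 m).
It fails at once if something else on the shelf is moved more than 25 mm (distance of any of compact, roller, dispenser, hangers, brush, cream, deodorant from where it was at the start of the episode above 0.025 m).
It also fails if it takes over 45 s, if anything falls off the work surface, if the arm or the gripper's body presses on something with over 40 N, if the wrist force passes 120 N, or if a joint passes its speed limit or range.

## Working session

There is one attempt and no reset: what is moved stays moved. The work goes in short steps, Python scripts to look and compute and a shell command to move; the robot and the scene stay as the last step left them, time stands still between calls to the robot, and variables do not carry over. Pictures are saved under pics/ and viewed, and the job is handed in when it is done.

```bash
mkdir -p pics; ls; python3 - <<'E'
from workcell import observe, eyes
import cv2,numpy as np
s=observe();print(s['t'],s['ee_pos'],s['eef_rot'],s['grip_width'])
for n in ['scene','top']:
    cv2.imwrite(f'pics/{n}0.png',eyes.grab_frame(n))
    c=eyes.calibration(n);print(n,np.round(c['mtx'],1),c['dist_coeffs'],np.round(c['world_to_cam'],3))
E
```

```text
pics
0.0 [0.28176217 0.58510176 0.30273338] [ 2.22463872e-01  9.74940074e-01 -1.26987681e-03 -2.56016596e-04] 0.08510817930457179
scene [[485.6   0.  256.3]
 [  0.  485.6 187.7]
 [  0.    0.    1. ]] [0.07226215 0.         0.         0.         0.        ] [[-0.882  0.471 -0.009  0.565]
 [ 0.378  0.696 -0.61  -0.16 ]
 [-0.281 -0.542 -0.792  1.823]
 [ 0.     0.     0.     1.   ]]
top [[486.6   0.  257.6]
 [  0.  486.6 190.2]
 [  0.    0.    1. ]] [0.06743439 0.         0.         0.         0.        ] [[-0.009 -1.    -0.01  -0.02 ]
 [-0.983  0.01  -0.185  0.603]
 [ 0.185  0.008 -0.983  1.962]
 [ 0.     0.     0.     1.   ]]
```

View pics/scene0.png

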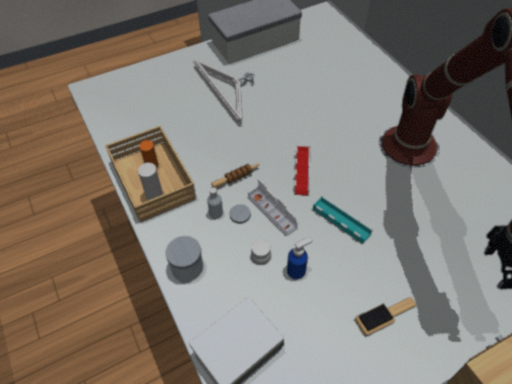

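View pics/top0.png

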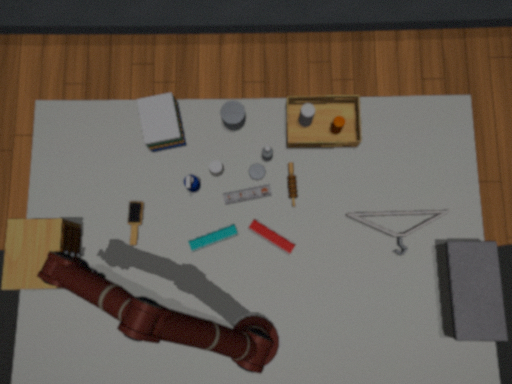

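The organizer is at about (247,194) in top and (272,207) in scene. I'll enlarge both.

```bash
python3 - <<'E'
import cv2,numpy as np
a=cv2.imread('pics/top0.png')[175:215,215:280]
b=cv2.imread('pics/scene0.png')[170:240,240:305]
cv2.imwrite('pics/z0.png',np.vstack([cv2.resize(a,None,fx=8,fy=8,interpolation=cv2.INTER_CUBIC)]))
cv2.imwrite('pics/z1.png',cv2.resize(b,None,fx=8,fy=8,interpolation=cv2.INTER_CUBIC))
E
```

```text
(no output)
```

View pics/z0.png

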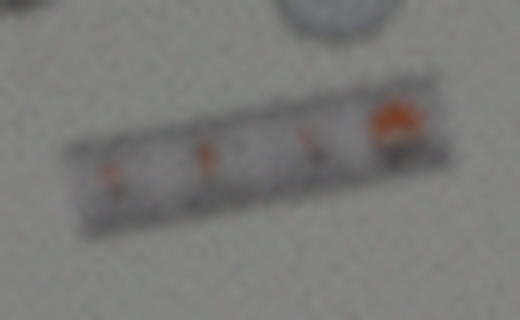

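View pics/z1.png

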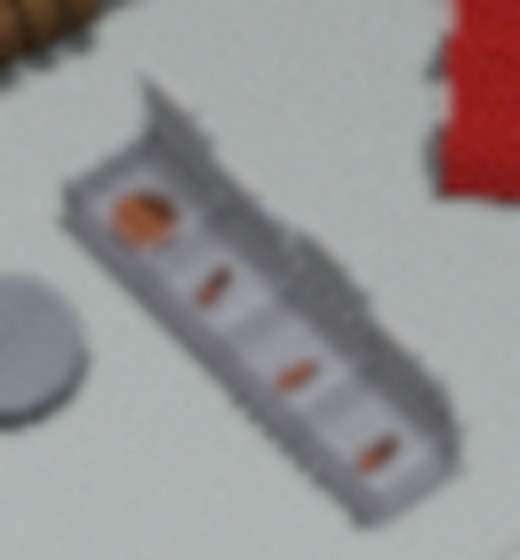

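```bash
cat > h.py <<'E'
import cv2,numpy as np
from workcell import observe, eyes
from scipy.spatial.transform import Rotation as R
def ray(c,px):
    W=np.array(c['world_to_cam']);p=cv2.undistortPoints(np.array([[px]],float),np.array(c['mtx']),np.array(c['dist_coeffs']))[0,0]
    Rm=W[:3,:3];return -Rm.T@W[:3,3], Rm.T@np.array([p[0],p[1],1])
def onz(c,px,z):
    o,d=ray(c,px);return o+d*(z-o[2])/d[2]
def proj(c,P):
    W=np.array(c['world_to_cam']);return cv2.projectPoints(np.array(P,float).reshape(-1,3),cv2.Rodrigues(W[:3,:3])[0],W[:3,3],np.array(c['mtx']),np.array(c['dist_coeffs']))[0].reshape(-1,2)
E
python3 - <<'E'
from h import *
for n,x0,y0,x1,y1 in [('top',215,175,280,215),('scene',240,170,305,240)]:
    c=eyes.calibration(n);im=cv2.imread(f'pics/{n}0.png')
    h=cv2.cvtColor(im,cv2.COLOR_BGR2HSV);m=((h[...,0]<20)&(h[...,1]>70)).astype(np.uint8)
    k=np.zeros_like(m);k[y0:y1,x0:x1]=m[y0:y1,x0:x1]
    if n=='scene': k[170:192]=0
    N,_,st,ce=cv2.connectedComponentsWithStats(k)
    print(n,'cam',-np.array(c['world_to_cam'])[:3,:3].T@np.array(c['world_to_cam'])[:3,3])
    for i in range(1,N): print(st[i,4],ce[i],np.round(onz(c,ce[i],.009),4))
t=eyes.calibration('top');s=eyes.calibration('scene')
for p in [(223.75,193.75),(269.4,184.4)]: print('far',onz(t,p,.029))
for p in [(248,197.5),(286.3,235.6)]: print('farS',onz(s,p,.0))
st=observe();w=eyes.calibration('wrist');Rm=R.from_quat(st['eef_rot']).as_matrix();print(np.round(Rm,3))
W=np.array(w['world_to_cam']);print('wristcam in tool',np.round(Rm.T@(-W[:3,:3].T@W[:3,3]-st['ee_pos']),4),np.round(W[:3,:3]@Rm,3),w['mtx'])
E
```

```text
top cam [ 0.23002137 -0.04150118  2.03895442]
21 [264.0952381  189.61904762] [ 0.6135 -0.053   0.009 ]
1 [240. 194.] [0.5957 0.0494 0.009 ]
scene cam [1.07111919 0.83242133 1.35179653]
26 [299.80769231 192.96153846] [0.4737 0.0062 0.009 ]
34 [257.38235294 197.05882353] [ 0.6109 -0.0481  0.009 ]
1 [266. 206.] [ 0.603 -0.001  0.009]
6 [276.5 216.5] [0.5929 0.0533 0.009 ]
5 [286.2 226.6] [0.5847 0.1033 0.009 ]
far [0.59386635 0.11672805 0.029     ]
far [ 0.63188207 -0.07544055  0.029     ]
farS [ 6.37273476e-01 -6.78626452e-02  2.22044605e-16]
farS [0.5987325  0.12866445 0.        ]
[[-0.901  0.434 -0.001]
 [ 0.434  0.901 -0.002]
 [-0.    -0.002 -1.   ]]
wristcam in tool [ 0.0703  0.0007 -0.0698] [[ 0.001  1.    -0.   ]
 [-0.962  0.001 -0.274]
 [-0.274  0.001  0.962]] [[275.98112096   0.         251.2807169 ]
 [  0.         275.98112096 193.05511034]
 [  0.           0.           1.        ]]
```

```bash
python3 - <<'E'
from h import *
t=eyes.calibration('top');s=eyes.calibration('scene')
print('disp base scene',onz(s,(297,272),0),'disp top',onz(t,(192,183),.13)); print('deo',onz(s,(215,213),0),'compact',onz(t,(257,172),.015))
E
python3 -m pendant '-50.7 -33.9 5.3 0 0 0.95 0;-50.7 -33.9 5.3 0 0 0.95 0;-50.7 -33.9 5.3 0 0 0.95 0;-50.7 -33.9 5.3 0 0 0.95 0;-50.7 -33.9 5.3 0 0 0.95 0;-50.7 -33.9 5.3 0 0 0.95 0;-50.7 -33.9 5.3 0 0 0.95 0;-50.7 -33.9 5.3 0 0 0.95 0;-50.7 -33.9 5.3 0 0 0.95 0;-50.7 -33.9 5.3 0 0 0.95 0;-50.7 -33.9 5.3 0 0 0.95 0;-50.7 -33.9 5.3 0 0 0.95 0;-50.7 -33.9 5.3 0 0 0.95 0;-50.7 -33.9 5.3 0 0 0.95 0;-50.7 -33.9 5.3 0 0 0.95 0;-50.7 -33.9 5.3 0 0 0.95 0;-50.7 -33.9 5.3 0 0 0.95 0;-50.7 -33.9 5.3 0 0 0.95 0;-50.7 -33.9 5.3 0 0 0.95 0;-50.7 -33.9 5.3 0 0 0.95 0'
python3 - <<'E'
from h import *
s=observe();print(s['joints'],s['ee_pos'],np.round(R.from_quat(s['eef_rot']).as_matrix(),3))
im=eyes.grab_frame('wrist');cv2.imwrite('pics/w1.png',im)
np.save('w1.npy',np.array(eyes.calibration('wrist')['world_to_cam']))
E
```

```text
disp base scene [0.63615924 0.25808048 0.        ] disp top [0.62064552 0.23603127 0.13      ]
deo [ 0.76534237 -0.06332092  0.        ] compact [ 0.68912568 -0.02354585  0.015     ]
t: 1.77
ee_pos: [0.5909, 0.0618, 0.2506]
eef_rot: [0.642, 0.766, -0.001, -0.0]
contact_force: [-0.3, 0.6, -0.5]
grip_width: 0.0002
[-0.29318166  0.59197107  0.24505628  1.66442297 -0.17154624  0.90803319
  0.19326885] [0.59088612 0.06182521 0.2506181 ] [[-0.175  0.985 -0.002]
 [ 0.985  0.175 -0.001]
 [-0.001 -0.002 -1.   ]]
```

View pics/w1.png

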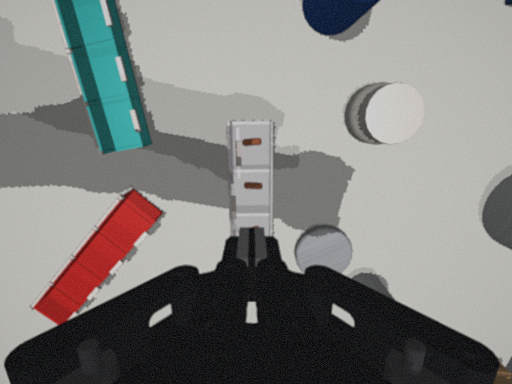

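The wrist view shows compartments 1 and 2. The +y end of the box is at about (230–272, 121), with dividers at rows 166 and 214. I'll zoom in to measure.

```bash
python3 - <<'E'
import cv2
im=cv2.imread('pics/w1.png')[110:240,215:290]
cv2.imwrite('pics/w1z.png',cv2.resize(im,None,fx=4.6,fy=4.6,interpolation=cv2.INTER_CUBIC))
E
```

```text
(no output)
```

View pics/w1z.png

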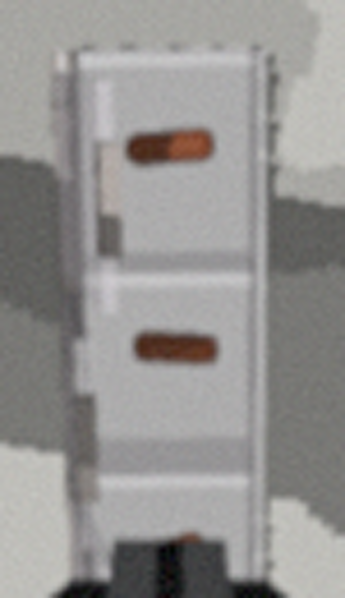

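```bash
python3 - <<'E'
from h import *
c=eyes.calibration('wrist')
f=lambda u,v:(215+u/4.6,110+v/4.6)
for n,u,v in [('fartop',266,58),('far mid',262,480),('end left',80,58),('div12',165,275),('div23',165,480),('caplet1',170,146),('caplet2',176,348)]:
    z=.009 if 'cap' in n else .029
    print(n,np.round(onz(c,f(u,v),z),4))
a=onz(c,f(266,58),.029);b=onz(c,f(262,480),.029);d=a-b;print(np.arctan2(-d[0],d[1]),np.linalg.norm(d))
e1=onz(c,f(165,275),.029);e2=onz(c,f(165,480),.029);print(np.linalg.norm(e1-e2))
E
```

```text
fartop [0.6012 0.1268 0.029 ]
far mid [0.6199 0.0286 0.029 ]
end left [0.5604 0.1196 0.029 ]
div12 [0.5877 0.0745 0.029 ]
div23 [0.5965 0.0244 0.029 ]
caplet1 [0.5839 0.1021 0.009 ]
caplet2 [0.5943 0.0526 0.009 ]
0.1873891430539814 0.09999605928435823
0.050829427199449176
```

Round tablet is under lid4, so lids 3, 2 and 1 get shut. The measured frame is consistent: divider pitch is 50.8 mm (50 expected), with centre (0.597, 0.024) and yaw about 0.176. The tool x axis is already along organizer y. I'll go behind lid3 first.

```bash
python3 -m pendant '-3 -3 0 0 0 0 0;-6.1 -6.1 0 0 0 0 0;-6.1 -6.1 0 0 0 0 0;-6.1 -6.1 4 0 0 0 0;-6.1 -6.1 8 0 0 0 0;-6.1 -6.1 11.7 0 0 0 0;-6.1 -6.1 11.7 0 0 0 0;-6.1 -6.1 11.7 0 0 0 0'
python3 - <<'E'
from h import *
im=eyes.grab_frame('wrist');cv2.imwrite('pics/w2.png',im)
im=eyes.grab_frame('scene')[150:260,220:350];cv2.imwrite('pics/s2.png',cv2.resize(im,None,fx=5,fy=5,interpolation=cv2.INTER_CUBIC))
E
```

```text
t: 2.48
ee_pos: [0.5405, -0.0086, 0.1328]
eef_rot: [0.642, 0.767, -0.002, -0.002]
contact_force: [0.8, -0.4, 0.5]
grip_width: 0.0001
```

View pics/w2.png

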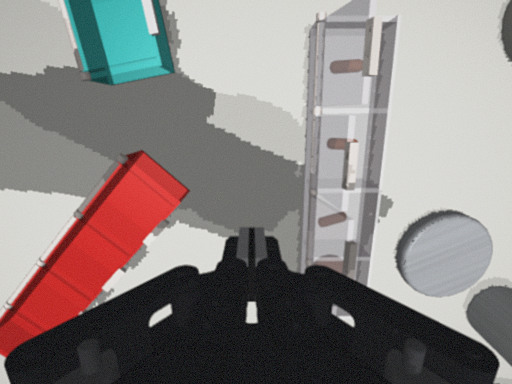

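View pics/s2.png

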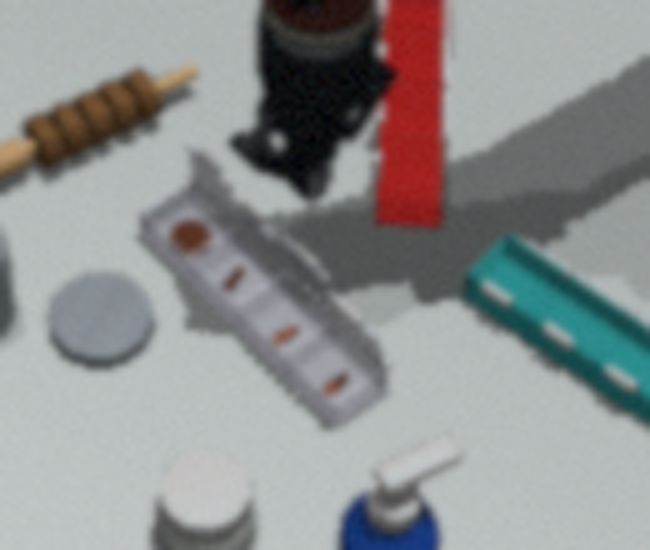

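Tip is behind lid3, clear of lid4 and of the red box. Pushing now.

```bash
python3 -m pendant '0 1 0 0 0 0 0;0 2 0 0 0 0 0;0 2.7 0 0 0 0 0;0 3.4 0 0 0 0 0;0 4.1 0 0 0 0 0;0 4.8 0 0 0 0 0;0 5.4 0 0 0 0 0;0 6.0 0 0 0 0 0;0 6.0 0 0 0 0 0'
python3 - <<'E'
from h import *
im=eyes.grab_frame('wrist');cv2.imwrite('pics/w3.png',im)
im=eyes.grab_frame('scene')[150:260,220:350];cv2.imwrite('pics/s3.png',cv2.resize(im,None,fx=5,fy=5,interpolation=cv2.INTER_CUBIC))
E
```

```text
t: 3.33
ee_pos: [0.6032, 0.0017, 0.136]
eef_rot: [0.642, 0.767, 0.001, 0.002]
contact_force: [0.2, 0.0, 1.0]
grip_width: -0.0002
```

View pics/w3.png

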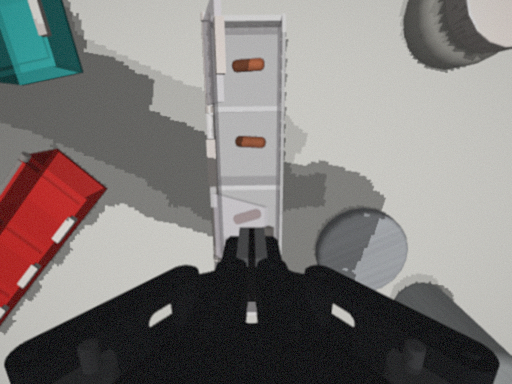

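View pics/s3.png

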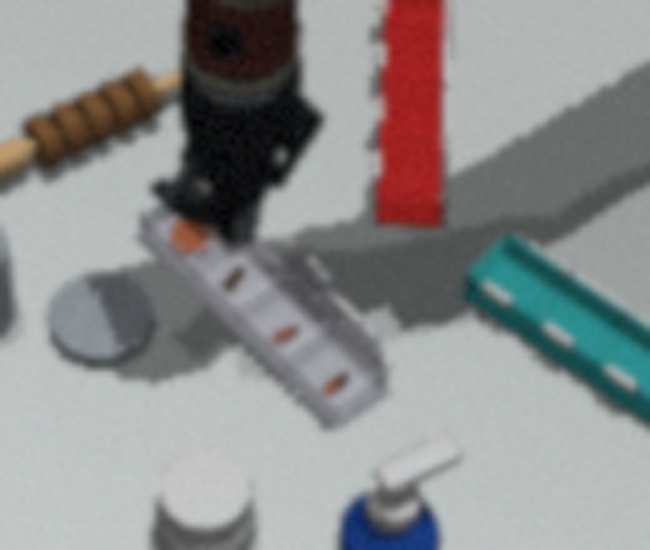

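Lid3 has swung forward over its compartment (edge near (225,195)) and the organizer hasn't moved. Pressing down.

```bash
python3 -m pendant '0 0.2 0.6 0 0 0 0;0 0.5 1.2 0 0 0 0;0 0.6 1.8 0 0 0 0;0 0.6 2.4 0 0 0 0;0 0.6 2.8 0 0 0 0;0 0.6 3.0 0 0 0 0;0 0.6 3.1 0 0 0 0;0 0.6 3.1 0 0 0 0'
python3 - <<'E'
from h import *
im=eyes.grab_frame('wrist');cv2.imwrite('pics/w4.png',im)
E
```

```text
t: 4.1
ee_pos: [0.6075, 0.0024, 0.1056]
eef_rot: [0.642, 0.766, -0.0, 0.001]
contact_force: [-2.2, -0.1, 6.3]
grip_width: 0.0002
```

View pics/w4.png

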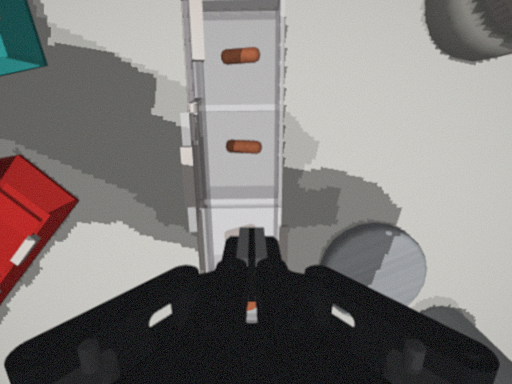

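Contact is 6.3 N upward with the tip at 0.0326 m, so lid3 is down. Next lid2: up, back, across, down behind it.

```bash
python3 -m pendant '0 0 -2 0 0 0 0;0 0 -5 0 0 0 0;0 0 -6.8 0 0 0 0;0 -3 -6.8 0 0 0 0;2 -6.6 -6.8 0 0 0 0;4.9 -6.6 -6.8 0 0 0 0;4.9 -6.6 -6.8 0 0 0 0;4.9 -6.6 -4.5 0 0 0 0;4.9 -6.6 -2.7 0 0 0 0;4.9 -6.6 -2.7 0 0 0 0'
python3 - <<'E'
from h import *
im=eyes.grab_frame('wrist');cv2.imwrite('pics/w5.png',im)
s=observe();d=s['ee_pos']-np.array([.5968,.0244,0]);print(d[:2]@[.984,.176],d[:2]@[-.176,.984],s['ee_pos'][2])
E
```

```text
t: 4.98
ee_pos: [0.5317, 0.0394, 0.1298]
eef_rot: [0.642, 0.766, -0.002, -0.002]
contact_force: [-0.3, -0.1, 0.2]
grip_width: -0.0
-0.06061676112190354 0.025807533812555926 0.13114766968091676
```

View pics/w5.png

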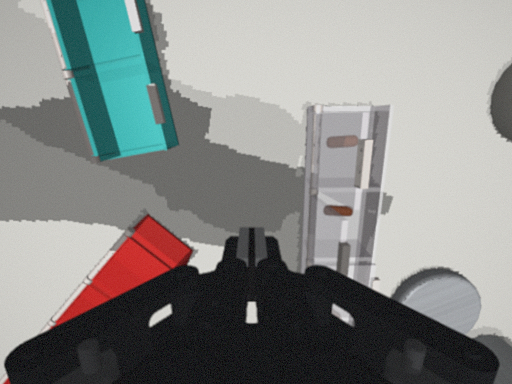

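The tip stands behind lid2 with its tab visible at (343,260), org coordinates (-61, +26) mm. Next is the same push and press.

```bash
python3 -m pendant '0 1 0 0 0 0 0;0 2 0 0 0 0 0;0 2.7 0 0 0 0 0;0 3.4 0 0 0 0 0;0 4.1 0 0 0 0 0;0 4.8 0 0 0 0 0;0 5.4 0 0 0 0 0;0 6.0 0 0 0 0 0;0 6.3 0.6 0 0 0 0;0 6.5 1.2 0 0 0 0;0 6.7 1.6 0 0 0 0;0 6.7 1.9 0 0 0 0;0 6.7 2.2 0 0 0 0;0 6.7 2.3 0 0 0 0;0 6.7 2.3 0 0 0 0'
python3 - <<'E'
from h import *
im=eyes.grab_frame('wrist');cv2.imwrite('pics/w6.png',im)
s=observe();d=s['ee_pos']-np.array([.5968,.0244,0]);print(d[:2]@[.984,.176],d[:2]@[-.176,.984],s['ee_pos'][2],s['contact_force'])
E
```

```text
t: 6.28
ee_pos: [0.598, 0.0507, 0.1074]
eef_rot: [0.642, 0.766, -0.002, -0.001]
contact_force: [-0.8, -0.0, -0.8]
grip_width: 0.0002
0.005972987930278503 0.025635043194705942 0.10775904526247973 [0.35044867 0.02183982 0.24465247]
```

View pics/w6.png

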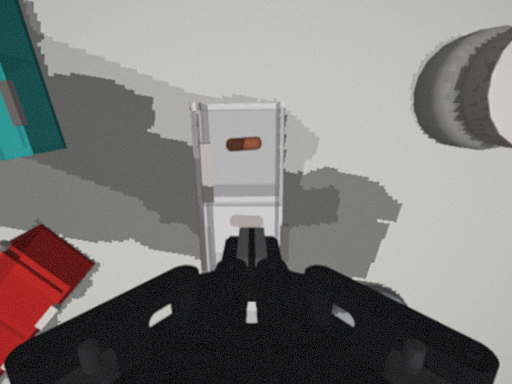

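No contact force yet (tip at about 0.0345 m), so I'll press a little lower.

```bash
python3 -m pendant '0 0 0.2 0 0 0 0;0 0 0.3 0 0 0 0;0 0 0.3 0 0 0 0'
```

```text
t: 6.58
ee_pos: [0.5984, 0.0507, 0.1057]
eef_rot: [0.642, 0.766, -0.001, -0.001]
contact_force: [-0.2, -0.5, 4.9]
grip_width: -0.0003
```

4.9 N upward, so lid2 is down. Now lid1.

```bash
python3 -m pendant '0 0 -2 0 0 0 0;0 0 -5 0 0 0 0;0 0 -6.8 0 0 0 0;0 -3 -6.8 0 0 0 0;2 -6.6 -6.8 0 0 0 0;4.7 -6.6 -6.8 0 0 0 0;4.7 -6.6 -6.8 0 0 0 0;4.7 -6.6 -4.5 0 0 0 0;4.7 -6.6 -2.7 0 0 0 0;4.7 -6.6 -2.7 0 0 0 0'
python3 - <<'E'
from h import *
im=eyes.grab_frame('wrist');cv2.imwrite('pics/w7.png',im)
s=observe();d=s['ee_pos']-np.array([.5968,.0244,0]);print(d[:2]@[.984,.176],d[:2]@[-.176,.984],s['ee_pos'][2])
E
```

```text
t: 7.42
ee_pos: [0.5232, 0.0855, 0.1304]
eef_rot: [0.642, 0.766, -0.004, -0.003]
contact_force: [-1.1, -0.5, 0.1]
grip_width: -0.0001
-0.06080371892698032 0.07281360206409283 0.13173648359737083
```

View pics/w7.png

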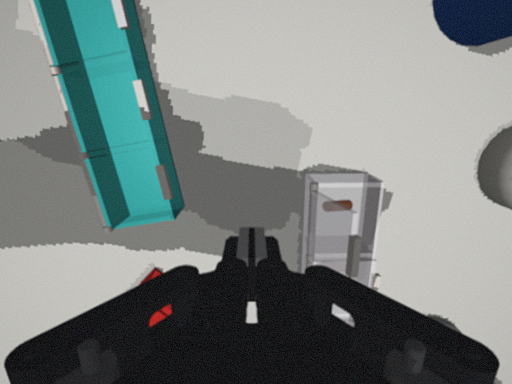

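The tip is behind lid1 (tab at (353,255)), with the dispenser well clear. Push and press.

```bash
python3 -m pendant '0 1 0 0 0 0 0;0 2 0 0 0 0 0;0 2.7 0 0 0 0 0;0 3.4 0 0 0 0 0;0 4.1 0 0 0 0 0;0 4.8 0 0 0 0 0;0 5.4 0 0 0 0 0;0 6.0 0 0 0 0 0;0 6.3 0.6 0 0 0 0;0 6.5 1.2 0 0 0 0;0 6.7 1.6 0 0 0 0;0 6.7 1.9 0 0 0 0;0 6.7 2.2 0 0 0 0;0 6.7 2.5 0 0 0 0;0 6.7 2.5 0 0 0 0'
```

```text
t: 8.72
ee_pos: [0.5897, 0.0969, 0.106]
eef_rot: [0.643, 0.766, -0.003, -0.002]
contact_force: [-1.4, 0.1, 0.6]
grip_width: -0.0004
```

```bash
python3 -m pendant '0 0 0.2 0 0 0 0;0 0 0.2 0 0 0 0;0 0 0.2 0 0 0 0'
```

```text
t: 8.97
ee_pos: [0.5898, 0.0969, 0.1055]
eef_rot: [0.643, 0.766, -0.003, -0.002]
contact_force: [-1.5, 0.3, 8.7]
grip_width: 0.0001
```

8.7 N: lid1 down. Retract and check.

```bash
python3 -m pendant '0 0 -3 0 0 0 0;0 0 -7 0 0 0 0;0 0 -11 0 0 0 0;2 -4 -14 0 0 0 0;4 -8 -14 0 0 0 0;4 -11 -14 0 0 0 0;4 -11 -14 0 0 0 0;4 -11 -14 0 0 0 0'
python3 - <<'E'
from h import *
im=eyes.grab_frame('wrist');cv2.imwrite('pics/w8.png',im)
im=eyes.grab_frame('scene')[150:260,220:350];cv2.imwrite('pics/s8.png',cv2.resize(im,None,fx=5,fy=5,interpolation=cv2.INTER_CUBIC))
E
```

```text
t: 9.63
ee_pos: [0.4719, 0.1172, 0.2462]
eef_rot: [0.642, 0.767, -0.004, -0.004]
contact_force: [1.6, 0.3, -0.7]
grip_width: -0.0003
```

View pics/w8.png

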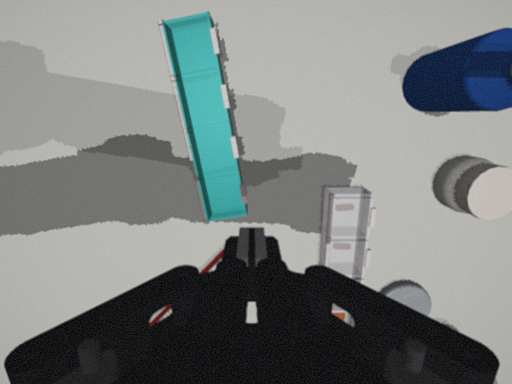

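View pics/s8.png

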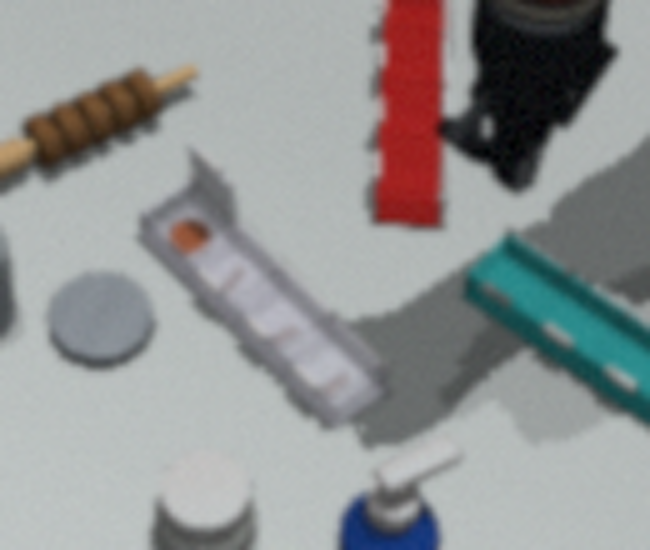

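Lids 1–3 look flat (tabs at (372,217), (366,257)), and lid4 still stands upright over the round tablet. One more view to check all the tabs by geometry.

```bash
python3 -m pendant '3 0 0 0 0 0 0;6 0 0 0 0 0 0;9 1 0 0 0 0 0;12 1 0 0 0 0 0;12 1 0 0 0 0 0;12 1 0 0 0 0 0'
python3 - <<'E'
from h import *
im=eyes.grab_frame('wrist');cv2.imwrite('pics/w9.png',im)
c=eyes.calibration('wrist')
O=np.array([.5968,.0244,0]);ex=np.array([.984,.176,0]);ey=np.array([-.176,.984,0])
for y in [75,25,-25,-75]:
  for a in (0,.1):
    P=O+ex*(-.0225+.049*np.cos(a))+ey*y/1e3+np.array([0,0,.031+.049*np.sin(a)]);print(y,a,proj(c,P).round(1))
big=cv2.resize(im[90:290,250:420],None,fx=3,fy=3,interpolation=cv2.INTER_CUBIC);cv2.imwrite('pics/w9z.png',big)
E
```

```text
t: 10.23
ee_pos: [0.4663, 0.2397, 0.2464]
eef_rot: [0.641, 0.768, -0.001, -0.001]
contact_force: [-0.1, -1.0, -0.7]
grip_width: -0.0002
75 0 [[347.6 308.1]]
75 0.1 [[348.7 310.8]]
25 0 [[343.5 340.8]]
25 0.1 [[344.5 343.8]]
-25 0 [[339.7 370.6]]
-25 0.1 [[340.7 373.9]]
-75 0 [[336.2 398. ]]
-75 0.1 [[337.  401.4]]
```

View pics/w9z.png

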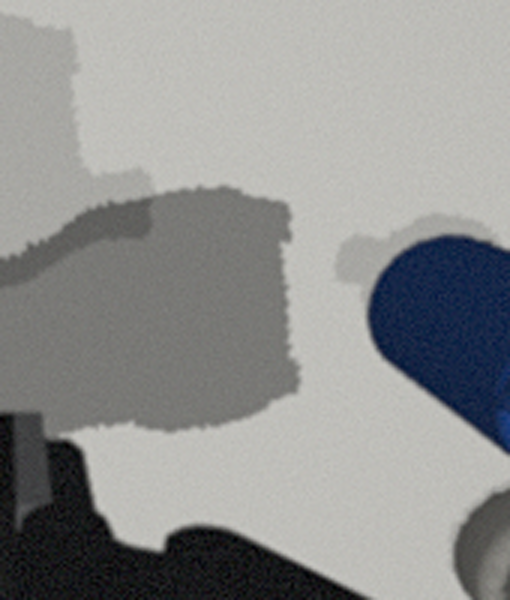

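I moved the wrong way: the gripper hides the side toward -y. I'll go to the -y side, behind the box.

```bash
python3 -m pendant '-3 0 0 0 0 0 0;-7 0 0 0 0 0 0;-11 0 0 0 0 0 0;-15 0 0 0 0 0 0;-19 0 0 0 0 0 0;-23 0 0 0 0 0 0;-27 0 0 0 0 0 0;-30 0 0 0 0 0 0;-31 0 0 0 0 0 0;-31 0 0 0 0 0 0;-31 0 0 0 0 0 0'
python3 - <<'E'
from h import *
im=eyes.grab_frame('wrist');cv2.imwrite('pics/w10.png',im)
c=eyes.calibration('wrist')
O=np.array([.5968,.0244,0]);ex=np.array([.984,.176,0]);ey=np.array([-.176,.984,0])
for y in [75,25,-25]:
  for a in (0,.1):
    P=O+ex*(-.0225+.049*np.cos(a))+ey*y/1e3+np.array([0,0,.031+.049*np.sin(a)]);print(y,a,proj(c,P).round(1))
print('c',proj(c,[O+ex*.023+ey*.102+[0,0,.029],O-ex*.023+ey*.102+[0,0,.029]]).round(1))
big=cv2.resize(im[60:260,250:450],None,fx=3,fy=3,interpolation=cv2.INTER_CUBIC);cv2.imwrite('pics/w10z.png',big)
E
```

```text
t: 11.2
ee_pos: [0.5205, -0.0684, 0.2466]
eef_rot: [0.643, 0.766, -0.002, -0.001]
contact_force: [0.8, 0.9, 0.0]
grip_width: -0.0002
75 0 [[379.3  25.6]]
75 0.1 [[381.4  24. ]]
25 0 [[373.5  82.6]]
25 0.1 [[375.4  82. ]]
-25 0 [[368.  134.8]]
-25 0.1 [[369.7 135.2]]
c [[377.7  -6.4]
 [327.5  -7.1]]
```

View pics/w10z.png

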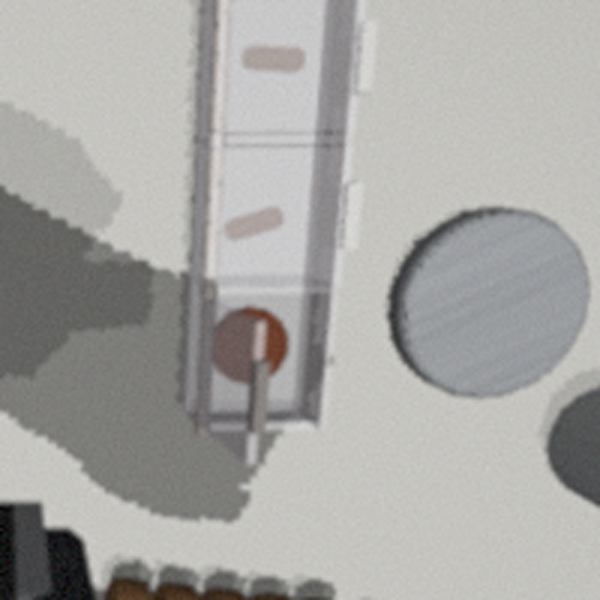

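```bash
python3 - <<'E'
from h import *
c=eyes.calibration('wrist')
O=np.array([.5968,.0244,0]);ex=np.array([.984,.176,0]);ey=np.array([-.176,.984,0])
for a in (1.,1.2,1.4,1.57,1.75):
    P=O+ex*(-.0225+.049*np.cos(a))+ey*-.073+np.array([0,0,.031+.049*np.sin(a)]);print(a,proj(c,P).round(1))
s=observe();print(s['t'],s['contact_force'],np.abs(s['joint_vel']).max())
E
```

```text
1.0 [[355.8 191. ]]
1.2 [[347.9 192.3]]
1.4 [[338.4 193.1]]
1.57 [[329.4 193.3]]
1.75 [[319.4 193. ]]
11.25 [-0.70553912  0.47540206  0.12557581] 0.031057860324920604
```

Lid4's edge at column 336 corresponds to about 1.45 rad, so it is open. The lid2 and lid3 tabs sit within 1–2 columns of their shut positions. Handing in.

```bash
python3 -c "
from workcell import close_job;print(close_job())"
```

```text
the job is handed in; nothing more can be done
None
```

I pushed lids 3, 2 and 1, the three over the caplets, forward from the robot's side and pressed each one down with the closed fingertips. Lid 4, over the round tablet, was not touched. I handed the job in at about 11.3 s; no verdict is reported.

**Shut lids:** Each press ended with the fingertips about 32.5–33 mm above the shelf and 5–9 N pushing back, which matches the 33 mm height of a shut lid. In the last wrist view the tabs of lids 2 and 3 were within 1–2 pixel columns of where shut lids should be. Lid 1 was out of that close view, so I judged it by the press force and by looking flat in the wrist and scene views just after it was pressed.

**Open lid:** Lid 4 measured about 1.45 rad, above the 1.0 rad required.

**What disagreed:** The tabs of lids 2 and 3 both sat about 3 pixel rows (3–4 mm) off my prediction along the organizer's length. My first position estimate had already been about 2 mm off at the +y end. I put it down to that error, though a small slide of the organizer, well under 30 mm, isn't excluded.

**Rest of the shelf:** I saw nothing else on the shelf moved, and the arm touches nothing. My first attempt at the final check view went the wrong way and the gripper hid the organizer, so I took it again from the other side.

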